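# Swing a chair slat against its stop and cam it tight

## Task

On the plywood jig, push the wooden chair slat near its free corner so that it swings round its steel pin, away from you, until you feel it bear on the sprung tip of the adjustable stop screw, and keep it pressed there for a moment. Then turn the cam lever by its upright knob, anticlockwise seen from above, until its nose nips the slat tight against the screw, and let go so that it stays nipped. Go by feel and gently: the slat must lie flat on its pin, the sprung tip must never be driven to the bottom of its travel (stay below 15 N at the tip), and the other things on the bench must be left alone.

Things in the scene. Friction and masses are not known exactly. Their poses are not given: they have to be found in the camera images.
- jig: Fixed plywood board, 380 x 400 mm, its top 18 mm above the bench. Origin on the pin's axis, at the underside; x points away from the robot (within 0.2 rad), y left, z up. Board covers x -220..160, y -85..315 mm.
- pin (a point): Foot of the fixed upright steel pin, on the board's top; 12 mm diameter, 42 mm tall. Axes as the jig's.
- slat: Loose beech chair-back slat, 70 (x) x 200 (y) x 22 mm, 0.2-0.4 kg, its 13 mm hole over the pin. Origin: hole axis, underside; it covers x -35..35, y -30..170 mm, free end at +y. Its yaw to the jig is 0.3..0.65 rad at first; swung clockwise (from above) it meets the screw at about 0 (within 0.12). It drags under 2 N at the free end; only the pin holds it.
- slat_corner (a point): Point near the corner to push: top edge of the slat's robot-side face, 30 mm short of the free end (slat frame x -35, y 140, z 22 mm); axes as the slat's.
- stop: Fixed wooden stop block, 40 x 50 x 36 mm, at x 71, y 120 mm of the jig. Origin: centre of its underside; axes as the jig's. Its steel screw (part of it), 12 mm above the board, juts towards the robot (-x); it ends in a 10 mm thick sprung tip that gives 1 mm per 5 N and bottoms after 3 mm, at 15 N. The tip juts 4 to 28 mm from the block's face: this differs each time and is not measured.
- lever: Cam lever, pivot at x -68, y 205 mm of the jig. Origin: pivot axis at the board's top; x along its nose, a round-ended 12 mm bar reaching 68 mm, axis 12 mm up. Nose yaw to the jig: -170..-141 deg at first, clear of the slat; turned anticlockwise it meets the slat's robot-side edge at about -82..-43, ends at -27. Friction: 4-5 N at the knob; it stays where left, holding a nip of up to 6 N.
- lever_knob (a point): Centre of the top of the lever's upright round knob, 18 mm thick, top 82 mm above the bench, 70 mm from the pivot, 220 deg anticlockwise from the nose. The flat handle under it has its top 40 mm above the bench. Some 3 to 5 N beyond the friction nips the slat well.
- tape_a: Bystander: small roll of tape, 68 mm across, 25 mm high, loose on the jig board beyond the pin. Origin: centre of its underside.
- offcut: Bystander: loose offcut, 70 x 40 x 20 mm, on the board beyond the slat's free end. Origin: centre of its underside.
- tape_b: Bystander: roll of tape, 100 mm across, 45 mm high, loose on the bench to the right.
- tape_c: Bystander: roll of tape, 100 mm across, 30 mm high, loose on the bench to the left.
- screwdriver: Bystander: screwdriver, 200 mm long, lying to the left.
- glue: Bystander: glue bottle, 60 mm across, 150 mm tall, standing to the right.
- rung: Bystander: chair rung, 22 mm thick, 300 mm long, lying far left.
- brush: Bystander: brush, 200 mm long, lying near the robot's left.
Not all that is in view belongs to the job. Leave any blue or orange look-alike of the slat alone.

How it is judged:
By the outcome, as a careful person would: the job done as asked, in the order asked, and still so for the second after the job is handed in, with the robot touching nothing.
It also fails if it takes over 64 s, if anything falls off the work surface, if the arm or the gripper's body presses on something with over 40 N, if the wrist force passes 120 N, or if a joint passes its speed limit or range.

## Robot

A 7-joint arm with a two-finger parallel gripper is mounted at the origin on the work surface. World frame = base frame: x ahead of the robot, y to its left, z up, the work surface at z = 0. Lengths are in m, angles in rad, forces in N, time in s.
With the tool pointing down it reaches from about 0.35 to 0.9 m from the base axis. Payload 7.2 kg.
Tool frame: the origin (TCP) lies at the centre of the arm's flange, where the gripper is bolted on; the fingertips stand 182 mm ahead of it and the grasp point (between the pads) lies 163 mm ahead of it; z points along the fingers, y is the direction in which the jaws open and shut (so a half turn about z gives the same grasp; the last joint's range is limited). The gripper opens to 88 mm and grips with 3 to 60 N. Pads are 20 mm wide; open, the fingers measure 115 mm over their backs; the gripper's body (75 mm by 178 mm) begins 61 mm behind the grasp point.
Start: joints at [-1.26, 0.411, -0.013, 1.596, 0.006, 1.134, -0.082], TCP at [0.231, 0.581, 0.405] pointing down, gripper open.
Joint ranges: [-2.95, 2.95], [-0.29, 1.99], [-1.47, 1.44], [0.14, 2.54], [-1.03, 4.17], [0.13, 1.85], [-2.86, 2.86]. Speed limits (rad/s): [2.39, 2.39, 3.01, 3.01, 3.14, 3.14, 3.14].

## Interface

Orientations are given as a 3x3 rotation matrix whose columns are the frame's x, y, z axes.
In Python, from cell import get_obs, grab_frame, hand_in gives the robot as it stands.
- The arm moves only by the shell command python3 -m creep 'ROWS' [OPENING] [FORCE]. ROWS is JSON, a list of rows, each an object of numbers: "tx", "ty", "tz": the shift along the world's x, y, z scaled (see below); "wx", "wy", "wz": the turn, a rotation vector about the world's x, y, z scaled (see below). In form: [{"tx": .., "ty": .., "tz": .., "wx": .., "wy": .., "wz": ..}, ...]. A call has 1 to 5 rows; each row shifts and turns the pose as measured when the row begins; what a row does not reach is not made up. The controller multiplies each number of a shift by 0.04 m and each number of a turn by 6 degrees. A row lasts 1/8 s, in which the tool goes at most 62.5 mm and 10.7 degrees, less where a joint would pass 70% of its speed; a pose out of reach is approached as far as the arm can. A call with a number of a shift or a turn outside -1 to 1 is refused whole. A call with a gripper value outside its range is refused whole. OPENING is the opening in per cent of the stroke, from 0 (shut) to 100 (fully open), set as the call begins (- or left out, the last holds). The fingers move at their own pace and stop on an object; FORCE is the grip in N (left out, the last holds). Time passes only in rows, so rows that do not move let the fingers close. It gives the time, the measured TCP pose, the force and the opening at its end, in the units of the state.
- get_obs(): the state, without advancing time (a new reading comes with each control period).
- grab_frame(name): name is "side" or "top"; returns a dict with "pixels" (480x640x3 uint8, red, green, blue), "range_z" (480x640 float32, m along the optical axis (not along the pixel's ray), 0 where there is no reading), "mtx" (3x3 intrinsics, pixels), "dist_coeffs" ([k1, k2, p1, p2, k3] as OpenCV has them; the pictures are not rectified), "extrinsics" (4x4, takes a point from camera to world coordinates). Camera axes: x right, y down, z forward; pixel columns grow to the right and rows downward; lengths in m; the calibration is good to about 2 mm. A picture is of the moment at which its call begins.
- hand_in(): hands the job in, once; it reports no verdict.
The state is a dict: "time_s": time; "joints": joint angles; "joint_vel": joint speeds; "effort": joint torques, N m; "tcp_pos": TCP position; "tool_rot": TCP orientation; "contact_force": force on the tool from outside, world axes, zero at the start; "moment": the same for the moment, N m; "opening": opening from 0.0 (shut) to 1.0 (fully open).
Only numpy, scipy, OpenCV 4.12 (cv2) and the standard library are available. Lean on these libraries where they do the work, as an engineer would, in place of code of your own. Each camera call takes 0.05 s, during which the arm holds its last target. There are 200 camera calls.

## Working session

There is one attempt and no reset: what is moved stays moved. The work goes in short steps, Python scripts to look and compute and a shell command to move; the robot and the scene stay as the last step left them, time stands still between calls to the robot, and variables do not carry over. Pictures are saved under pics/ and viewed, about 8 in all and at most 12, crops included, and the job is handed in when it is done.

```bash
ls; mkdir -p pics; cat > h.py <<'E'
import numpy as np, cv2
from cell import get_obs, grab_frame
def snap(name,tag):
    f=grab_frame(name); np.savez(f'pics/{tag}.npz',**f); cv2.imwrite(f'pics/{tag}.png',f['pixels'][:,:,::-1]); return f
def load(tag): return dict(np.load(f'pics/{tag}.npz'))
def ray(f,u,v):
    p=cv2.undistortPoints(np.array([[[u,v]]],float),f['mtx'],f['dist_coeffs'])[0,0]
    return np.array([p[0],p[1],1.])
def atz(f,u,v,z):
    E=f['extrinsics'];d=E[:3,:3]@ray(f,u,v);o=E[:3,3];return o+d*(z-o[2])/d[2]
def dep(f,u,v):
    E=f['extrinsics'];r=f['range_z'][int(v)-1:int(v)+2,int(u)-1:int(u)+2];r=np.median(r[r>0]) if (r>0).any() else np.nan
    return E[:3,:3]@(ray(f,u,v)*r)+E[:3,3]
def crop(f,u0,v0,u1,v1,s,tag): cv2.imwrite(f'pics/{tag}.png',cv2.resize(f['pixels'][v0:v1,u0:u1,::-1],None,fx=s,fy=s,interpolation=cv2.INTER_CUBIC))
def proj(f,P):
    E=np.linalg.inv(f['extrinsics']);return cv2.projectPoints(np.array(P,float).reshape(-1,1,3),cv2.Rodrigues(E[:3,:3])[0],E[:3,3],f['mtx'],f['dist_coeffs'])[0].reshape(-1,2)
E
python3 -c "
from h import *
snap('top','t0');snap('side','s0');o=get_obs();print(o['time_s'],o['tcp_pos'],o['tool_rot'],o['contact_force'])"
```

```text
pics
0.1 [0.23106945 0.58050391 0.40390302] [[-9.29117953e-01  3.69783224e-01 -4.43108735e-04]
 [ 3.69783475e-01  9.29116915e-01 -1.39245433e-03]
 [-1.03206433e-04 -1.45760861e-03 -9.99998932e-01]] [0.92143718 0.63979261 0.00218027]
```

View pics/t0.png

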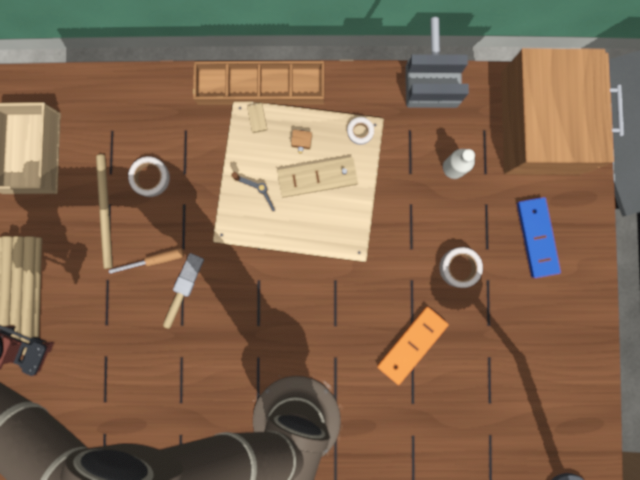

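View pics/s0.png

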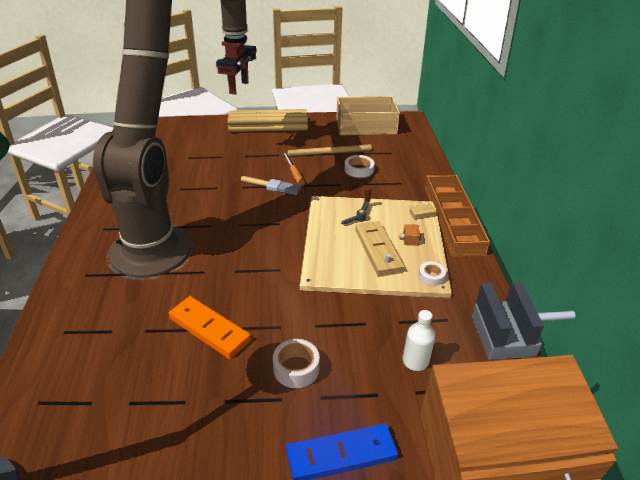

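The top view shows the jig at u 214–383, v 100–262, with the pin near (344,171), slat end near (279,180), lever pivot near (262,187) and stop near (301,138). I'll enlarge that area.

```bash
python3 -c "
from h import *
f=load('t0');crop(f,210,95,390,230,4.4,'c0')
print(f['extrinsics'])
for n,u,v,z in [('cornTL',235,101,.018),('cornTR',383,119,.018),('cornBR',367,261,.018),('cornBL',214,242,.018)]: print(n,atz(f,u,v,z),dep(f,u,v))
"
```

```text
[[ 0.00183403 -0.99734989  0.07273128  0.37034741]
 [-0.99998354 -0.00143374  0.00555553 -0.06807293]
 [-0.00543653 -0.07274027 -0.9973361   1.41939471]
 [ 0.          0.          0.          1.        ]]
cornTL [0.83273926 0.16651036 0.018     ] [0.83011181 0.16517738 0.02596315]
cornTR [ 0.78370973 -0.22571735  0.018     ] [ 7.88837311e-01 -2.27672857e-01  6.16314548e-04]
cornBR [ 0.40896484 -0.18149574  0.018     ] [ 0.40947871 -0.18300502 -0.00064786]
cornBL [0.45755773 0.21560883 0.018     ] [0.45851864 0.2187345  0.0025591 ]
```

View pics/c0.png

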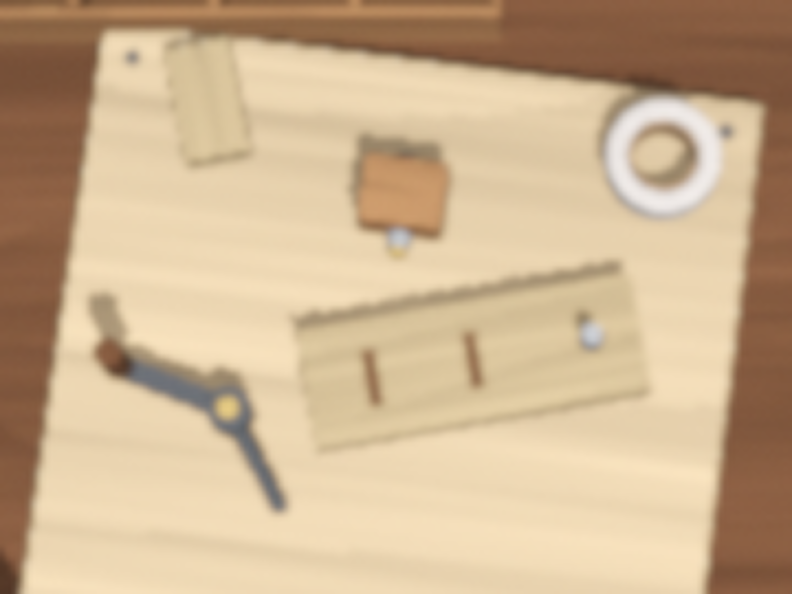

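```bash
cat > fit.py <<'E'
from h import *
f=load('t0')
c=lambda x,y:(210+x/4.4,95+y/4.4)
P={n:atz(f,*c(x,y),z) for n,x,y,z in [('pin',591,335,.060),('pivot',227,407,.045),('knob',112,356,.082),('nose',281,507,.034),
 ('sTL',295,325,.04),('sTR',622,270,.04),('sBR',650,393,.04),('sBL',320,450,.04),('tip',398,238,.034),('stopBR',442,237,.054),('stopBL',360,228,.054)]}
J=[atz(f,u,v,.018) for u,v in [(235,101),(383,119),(367,261),(214,242)]]
J=np.array(J)[:,:2]; L=np.array([[.16,.315],[.16,-.085],[-.22,-.085],[-.22,.315]])
H=(J-J.mean(0)).T@(L-L.mean(0)); a=np.arctan2(H[1,0]-H[0,1],H[0,0]+H[1,1]); 
R=lambda a:np.array([[np.cos(a),-np.sin(a)],[np.sin(a),np.cos(a)]])
t=J.mean(0)-R(a)@L.mean(0); print('jig yaw',a,'org',t,'res',(J-(L@R(a).T+t)).round(4).tolist())
for n,p in P.items(): print(n,p[:2].round(4),'jig',((p[:2]-t)@R(a)).round(4))
d=P['sTL']-P['sTR'];d2=P['sBL']-P['sBR'];print('slat len',np.linalg.norm(d),np.linalg.norm(d2),'w',np.linalg.norm((P['sTL']-P['sBL'])),'yaw rel',np.arctan2(-d[0],d[1])-a,np.arctan2(-d2[0],d2[1])-a)
print('design pivot',R(a)@[-.068,.205]+t,'stop',R(a)@[.071,.12]+t)
k=P['knob'][:2]-(R(a)@[-.068,.205]+t);print('knob r',np.hypot(*k),'ang world',np.degrees(np.arctan2(k[1],k[0])),'nose rel jig',np.degrees(np.arctan2(k[1],k[0])-a)-220)
E
python3 fit.py
```

```text
jig yaw -0.12340826673912467 org [ 0.63635878 -0.12409174] res [[-0.0012, -0.0023], [-0.001, 0.0024], [0.0014, -0.0001], [0.0008, 0.0]]
pin [ 0.6358 -0.1216] jig [-0.0009  0.0024]
pivot [0.5961 0.09  ] jig [-0.0663  0.2075]
knob [0.6193 0.1516] jig [-0.0508  0.2715]
nose [0.5388 0.059 ] jig [-0.1194  0.1697]
sTL [0.6455 0.0511] jig [-0.0125  0.175 ]
sTR [ 0.6783 -0.1406] jig [ 0.0437 -0.0113]
sBR [ 0.6054 -0.1568] jig [-0.0267 -0.0363]
sBL [0.5716 0.0359] jig [-0.084   0.1508]
tip [ 0.6988 -0.0088] jig [0.0477 0.1221]
stopBR [ 0.6946 -0.0352] jig [0.0469 0.0954]
stopBL [0.7    0.0125] jig [0.0463 0.1434]
slat len 0.19457312829997725 0.19563810389345979 w 0.0754782959918326 yaw rel 0.29301154633258397 0.29704768438962786
design pivot [0.59411046 0.08771968] stop [ 0.72159025 -0.01374412]
knob r 0.0686468038792043 ang world 68.44483652810345 nose rel jig -144.48439063072
```

Measurements agree with the given sizes: jig yaw −0.123, pin (0.636,−0.123), slat yaw to the jig 0.30, nose −144°. I'll shut the fingers and travel above the push place.

```bash
python3 -m creep '[{"tx":0.5,"ty":-0.95,"wz":0.7},{"tx":0.53,"ty":-0.96,"wz":0.7},{"tx":0.53,"ty":-0.96,"wz":0.7},{"tx":0.53,"ty":-0.96,"wz":0.7},{"tx":0.53,"ty":-0.96}]' 0 20
python3 -m creep '[{"tx":0.53,"ty":-0.96},{"tx":0.53,"ty":-0.96},{"tx":0.53,"ty":-0.96},{"tx":0.53,"ty":-0.96},{"tx":0.53,"ty":-0.96}]'
```

```text
validation failed for argument at $[0]...
validation failed for argument at $[0]...
```

```bash
python3 -m creep '[{"tx":0.5,"ty":-0.95,"tz":0,"wx":0,"wy":0,"wz":0.7},{"tx":0.53,"ty":-0.96,"tz":0,"wx":0,"wy":0,"wz":0.7},{"tx":0.53,"ty":-0.96,"tz":0,"wx":0,"wy":0,"wz":0.7},{"tx":0.53,"ty":-0.96,"tz":0,"wx":0,"wy":0,"wz":0.7},{"tx":0.53,"ty":-0.96,"tz":0,"wx":0,"wy":0,"wz":0}]' 0 20
```

```text
time_s: 0.72
tcp_pos: [0.3352, 0.3854, 0.401]
tool_rot: [[-0.998, 0.069, -0.003], [0.069, 0.998, -0.005], [0.002, -0.005, -1.0]]
contact_force: [0.4, 0.9, -0.2]
opening: 0.471
```

```bash
python3 -m creep '[{"tx":0.53,"ty":-0.95,"tz":0,"wx":0,"wy":0,"wz":0},{"tx":0.53,"ty":-0.95,"tz":0,"wx":0,"wy":0,"wz":0},{"tx":0.53,"ty":-0.95,"tz":0,"wx":0,"wy":0,"wz":0},{"tx":0.53,"ty":-0.95,"tz":0,"wx":0,"wy":0,"wz":0},{"tx":0.53,"ty":-0.95,"tz":0,"wx":0,"wy":0,"wz":0}]'
python3 -m creep '[{"tx":0.53,"ty":-0.95,"tz":-0.4,"wx":0,"wy":0,"wz":0},{"tx":0.53,"ty":-0.95,"tz":-0.6,"wx":0,"wy":0,"wz":0},{"tx":0.53,"ty":-0.95,"tz":-0.6,"wx":0,"wy":0,"wz":0},{"tx":0.53,"ty":-0.95,"tz":-0.6,"wx":0,"wy":0,"wz":0},{"tx":0.5,"ty":-0.9,"tz":-0.6,"wx":0,"wy":0,"wz":0}]'
```

```text
time_s: 1.35
tcp_pos: [0.4435, 0.188, 0.4002]
tool_rot: [[-0.998, 0.069, -0.004], [0.069, 0.998, -0.006], [0.003, -0.006, -1.0]]
contact_force: [0.8, -0.6, -0.1]
opening: 0.007
time_s: 1.98
tcp_pos: [0.5512, -0.0062, 0.2864]
tool_rot: [[-0.998, 0.068, 0.0], [0.068, 0.998, -0.004], [-0.0, -0.004, -1.0]]
contact_force: [0.5, 0.0, 0.6]
opening: 0.003
```

```bash
python3 -m creep '[{"tx":-0.15,"ty":0.22,"tz":-0.5,"wx":0,"wy":0,"wz":0},{"tx":0,"ty":0,"tz":-0.5,"wx":0,"wy":0,"wz":0},{"tx":0,"ty":0,"tz":-0.5,"wx":0,"wy":0,"wz":0},{"tx":0,"ty":0,"tz":-0.3,"wx":0,"wy":0,"wz":0},{"tx":0,"ty":0,"tz":-0.1,"wx":0,"wy":0,"wz":0}]'
python3 -c "
from h import *
f=snap('side','s1');crop(f,290,180,460,310,4.6,'s1c');print(get_obs()['contact_force'])
p=proj(f,[[.636,-.123,.06],[.577,.009,.04]]);print((p-[290,180])*4.6)"
```

```text
time_s: 2.6
tcp_pos: [0.545, -0.0019, 0.205]
tool_rot: [[-0.997, 0.075, -0.005], [0.075, 0.997, -0.007], [0.004, -0.007, -1.0]]
contact_force: [-0.8, -0.8, 0.8]
opening: 0.005
[0.64985692 0.92347878 0.37379767]
[[444.54269215 343.97524614]
 [308.17541433 229.9338783 ]]
```

View pics/s1c.png

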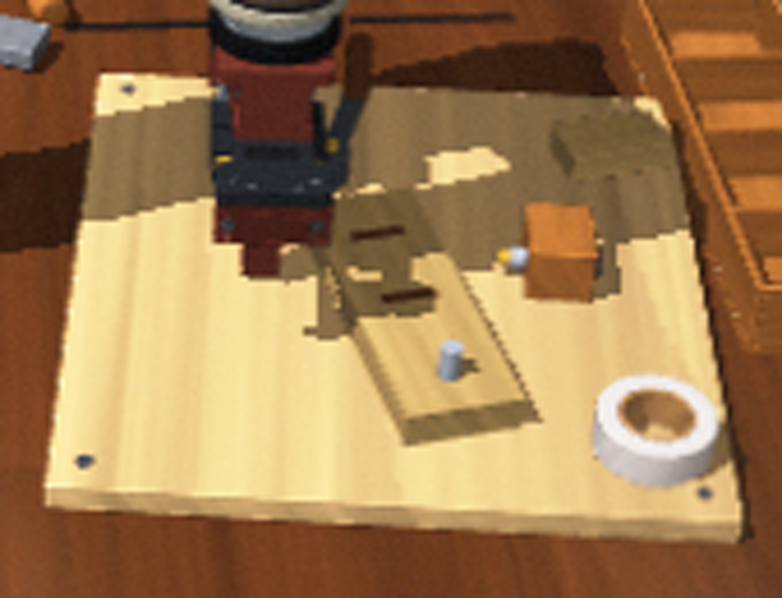

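The picture shows the shut fingers just on the robot side of the slat's free end (tip near (262,275) in the crop), with the slat still lying away from the screw tip at (510,258). I'll approach and push.

```bash
python3 -m creep '[{"tx":0.2,"ty":0.1,"tz":0,"wx":0,"wy":0,"wz":0},{"tx":0.2,"ty":0.1,"tz":0,"wx":0,"wy":0,"wz":0},{"tx":0.15,"ty":0.05,"tz":0,"wx":0,"wy":0,"wz":0},{"tx":0.15,"ty":0.04,"tz":0,"wx":0,"wy":0,"wz":0},{"tx":0.1,"ty":0.03,"tz":0,"wx":0,"wy":0,"wz":0}]'
python3 -m creep '[{"tx":0.1,"ty":0.03,"tz":0,"wx":0,"wy":0,"wz":0},{"tx":0.1,"ty":0.03,"tz":0,"wx":0,"wy":0,"wz":0},{"tx":0.1,"ty":0.03,"tz":0,"wx":0,"wy":0,"wz":0}]'
```

```text
time_s: 3.28
tcp_pos: [0.5799, 0.0125, 0.2067]
tool_rot: [[-0.997, 0.074, -0.002], [0.074, 0.997, -0.006], [0.002, -0.006, -1.0]]
contact_force: [-0.7, 0.1, -0.4]
opening: 0.005
time_s: 3.65
tcp_pos: [0.5923, 0.0162, 0.2067]
tool_rot: [[-0.997, 0.074, -0.003], [0.074, 0.997, -0.006], [0.003, -0.006, -1.0]]
contact_force: [-0.4, 0.5, 2.2]
opening: 0.009
```

```bash
python3 -m creep '[{"tx":0.08,"ty":0.02,"tz":0,"wx":0,"wy":0,"wz":0},{"tx":0.05,"ty":0.01,"tz":0,"wx":0,"wy":0,"wz":0}]'
python3 -c "
from h import *
f=snap('side','s2');crop(f,290,180,460,310,4.6,'s2c')"
```

```text
time_s: 3.9
tcp_pos: [0.598, 0.0175, 0.2067]
tool_rot: [[-0.997, 0.074, -0.003], [0.074, 0.997, -0.006], [0.003, -0.006, -1.0]]
contact_force: [-2.0, 0.5, 0.9]
opening: 0.003
```

View pics/s2c.png

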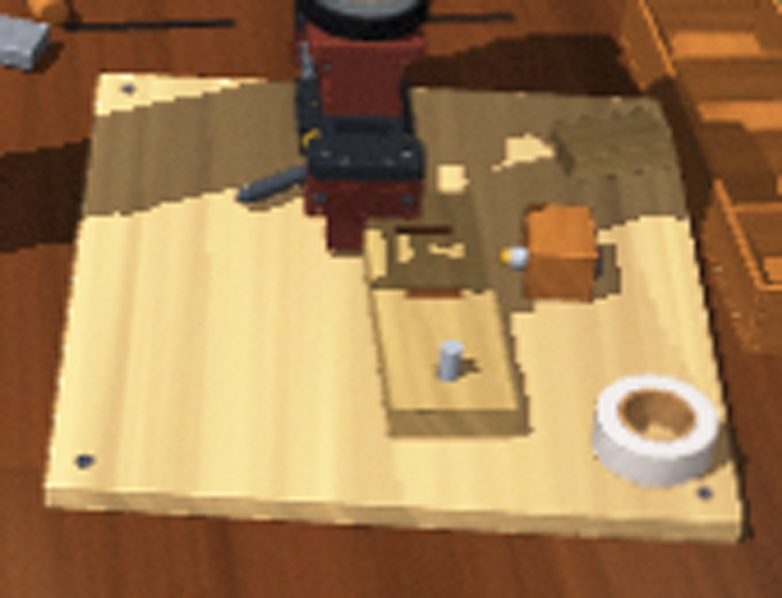

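The slat has swung and lies flat on its pin. Its far face at (485,255) is about 10 mm short of the tip at (502,257). From here I'll use smaller steps.

```bash
python3 -m creep '[{"tx":0.05,"ty":0.01,"tz":0,"wx":0,"wy":0,"wz":0},{"tx":0.05,"ty":0.01,"tz":0,"wx":0,"wy":0,"wz":0},{"tx":0.05,"ty":0,"tz":0,"wx":0,"wy":0,"wz":0}]'
python3 -m creep '[{"tx":0.04,"ty":0,"tz":0,"wx":0,"wy":0,"wz":0}]'
```

```text
time_s: 4.32
tcp_pos: [0.6043, 0.0183, 0.2067]
tool_rot: [[-0.997, 0.074, -0.003], [0.074, 0.997, -0.006], [0.003, -0.006, -1.0]]
contact_force: [-0.1, 1.0, 0.7]
opening: 0.007
time_s: 4.45
tcp_pos: [0.606, 0.0184, 0.2067]
tool_rot: [[-0.997, 0.074, -0.003], [0.074, 0.997, -0.006], [0.003, -0.006, -1.0]]
contact_force: [-1.7, 1.1, 1.0]
opening: 0.008
```

```bash
python3 -m creep '[{"tx":0.03,"ty":0,"tz":0,"wx":0,"wy":0,"wz":0}]'; python3 -m creep '[{"tx":0.025,"ty":0,"tz":0,"wx":0,"wy":0,"wz":0}]'
```

```text
time_s: 4.58
tcp_pos: [0.6073, 0.0185, 0.2066]
tool_rot: [[-0.997, 0.074, -0.003], [0.074, 0.997, -0.006], [0.003, -0.006, -1.0]]
contact_force: [-1.2, 1.2, 1.6]
opening: 0.003
time_s: 4.7
tcp_pos: [0.6083, 0.0186, 0.2067]
tool_rot: [[-0.997, 0.074, -0.003], [0.074, 0.997, -0.005], [0.003, -0.006, -1.0]]
contact_force: [-0.6, 0.9, 0.9]
opening: 0.006
```

```bash
for i in 1; do python3 -m creep '[{"tx":0.02,"ty":0,"tz":0,"wx":0,"wy":0,"wz":0}]'|grep -E "tcp|force"; python3 -m creep '[{"tx":0.02,"ty":0,"tz":0,"wx":0,"wy":0,"wz":0}]'|grep -E "tcp|force"; done
```

```text
tcp_pos: [0.6091, 0.0188, 0.2067]
contact_force: [-1.3, 0.2, 0.6]
tcp_pos: [0.61, 0.0189, 0.2066]
contact_force: [-1.3, 1.4, 0.8]
```

```bash
python3 -m creep '[{"tx":0.02,"ty":0,"tz":0,"wx":0,"wy":0,"wz":0}]'|grep -E "tcp|force"; python3 -m creep '[{"tx":0.02,"ty":0,"tz":0,"wx":0,"wy":0,"wz":0}]'|grep -E "tcp|force"
```

```text
tcp_pos: [0.6108, 0.0189, 0.2066]
contact_force: [-3.6, 1.1, 2.3]
tcp_pos: [0.6111, 0.0189, 0.2066]
contact_force: [-5.1, 1.4, 3.9]
```

```bash
python3 -m creep '[{"tx":0.015,"ty":0,"tz":0,"wx":0,"wy":0,"wz":0}]'|grep -E "tcp|force"; python3 -m creep '[{"tx":0.01,"ty":0,"tz":0,"wx":0,"wy":0,"wz":0}]'|grep -E "tcp|force"
```

```text
tcp_pos: [0.6114, 0.0189, 0.2065]
contact_force: [-4.7, 0.8, 4.2]
tcp_pos: [0.6115, 0.0189, 0.2065]
contact_force: [-5.1, 1.4, 4.0]
```

```bash
python3 -m creep '[{"tx":0.03,"ty":0,"tz":0,"wx":0,"wy":0,"wz":0}]'|grep -E "tcp|force"; python3 -m creep '[{"tx":0.03,"ty":0,"tz":0,"wx":0,"wy":0,"wz":0}]'|grep -E "tcp|force"
```

```text
tcp_pos: [0.6122, 0.0189, 0.2064]
contact_force: [-6.9, 1.9, 6.6]
tcp_pos: [0.6126, 0.0189, 0.2063]
contact_force: [-7.5, 1.5, 6.1]
```

That's a firm bearing at about 7 N. I'll hold it there.

```bash
python3 -m creep '[{"tx":0.02,"ty":0,"tz":0,"wx":0,"wy":0,"wz":0},{"tx":0.02,"ty":0,"tz":0.0,"wx":0,"wy":0,"wz":0},{"tx":0.02,"ty":0,"tz":0,"wx":0,"wy":0,"wz":0}]'|grep -E "time|tcp|force"; python3 -m creep '[{"tx":0.015,"ty":0,"tz":0,"wx":0,"wy":0,"wz":0},{"tx":0.015,"ty":0,"tz":0,"wx":0,"wy":0,"wz":0},{"tx":0.015,"ty":0,"tz":0,"wx":0,"wy":0,"wz":0},{"tx":0.015,"ty":0,"tz":0,"wx":0,"wy":0,"wz":0}]'|grep -E "time|tcp|force"
```

```text
time_s: 6.08
tcp_pos: [0.6135, 0.0189, 0.2061]
contact_force: [-6.7, 1.4, 5.6]
time_s: 6.58
tcp_pos: [0.6143, 0.0188, 0.206]
contact_force: [-5.1, 1.0, 4.9]
```

```bash
python3 -m creep '[{"tx":0.0,"ty":0,"tz":0,"wx":0,"wy":0,"wz":0},{"tx":0.0,"ty":0,"tz":0.0,"wx":0,"wy":0,"wz":0}]'; python3 -c "
from h import *
f=snap('side','s3');crop(f,340,200,440,275,7.8,'s3c');o=get_obs();print(o['contact_force'],o['moment'],o['tcp_pos'])"
```

```text
time_s: 6.82
tcp_pos: [0.6143, 0.0188, 0.206]
tool_rot: [[-0.997, 0.074, -0.021], [0.075, 0.997, -0.004], [0.021, -0.006, -1.0]]
contact_force: [-3.2, 1.0, 3.8]
opening: 0.002
[-3.90542413  1.23901788  2.6784272 ] [ 0.28309317  0.83730406 -0.02923057] [0.61426431 0.01881977 0.20600265]
```

View pics/s3c.png

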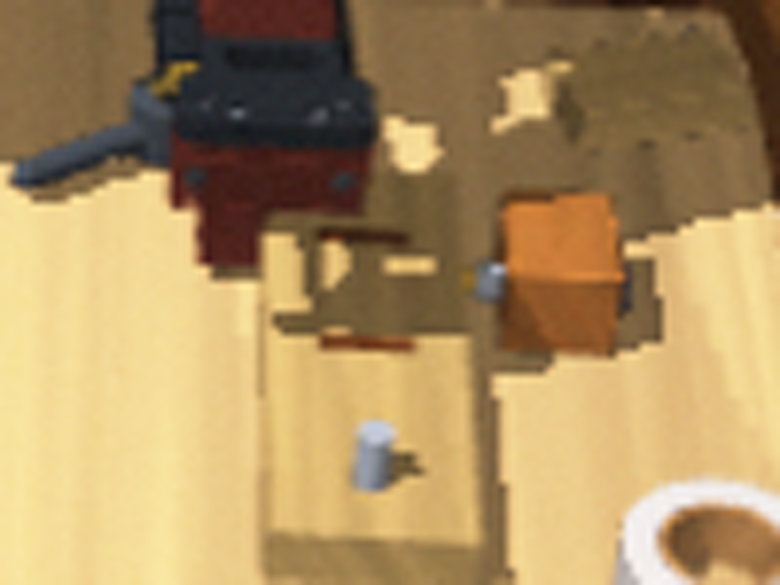

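The slat's far edge bears on the yellow screw tip at (470,280), and the slat lies flat. The growing flange travel is tool tilt of about 0.02 rad, not tip travel. I'll back off, straighten the tool and lift.

```bash
python3 -m creep '[{"tx":-0.1,"ty":0,"tz":0,"wx":0,"wy":0,"wz":0},{"tx":-0.3,"ty":0,"tz":0,"wx":0,"wy":0,"wz":0},{"tx":-0.2,"ty":0,"tz":0.2,"wx":0,"wy":-0.2,"wz":0},{"tx":0,"ty":0,"tz":1,"wx":0,"wy":0,"wz":0},{"tx":0,"ty":0,"tz":1,"wx":0,"wy":0,"wz":0}]'
python3 -c "
from h import *
f=snap('top','t1');crop(f,210,95,390,230,4.4,'c1');print(get_obs()['joints'])"
```

```text
time_s: 7.5
tcp_pos: [0.5878, 0.0178, 0.2942]
tool_rot: [[-0.997, 0.075, 0.002], [0.075, 0.997, -0.006], [-0.002, -0.006, -1.0]]
contact_force: [1.7, 0.1, 0.1]
opening: 0.006
[-0.30412825  0.46358952  0.25462861  1.81190392 -0.13948575  0.87582487
  1.50822329]
```

```bash
python3 -m creep '[{"tx":0.3,"ty":0.8,"tz":0.3,"wx":0,"wy":0,"wz":-0.5},{"tx":0.3,"ty":0.8,"tz":0,"wx":0,"wy":0,"wz":-0.5},{"tx":0.3,"ty":0.8,"tz":0,"wx":0,"wy":0,"wz":0},{"tx":0.3,"ty":0.7,"tz":0,"wx":0,"wy":0,"wz":0}]'
```

```text
time_s: 8.05
tcp_pos: [0.6372, 0.1408, 0.3174]
tool_rot: [[-0.982, 0.19, 0.02], [0.19, 0.982, -0.005], [-0.02, -0.001, -1.0]]
contact_force: [0.6, -1.1, 0.4]
opening: 0.002
```

```bash
python3 -m creep '[{"tx":0.25,"ty":0,"tz":-0.3,"wx":0,"wy":0.2,"wz":0},{"tx":0,"ty":0,"tz":-0.7,"wx":0,"wy":0,"wz":0},{"tx":0,"ty":0,"tz":-0.7,"wx":0,"wy":0,"wz":0},{"tx":0,"ty":0,"tz":-0.35,"wx":0,"wy":0,"wz":0}]'
python3 -c "
from h import *
f=snap('side','s4');crop(f,310,170,470,290,4.9,'s4c')"
```

```text
time_s: 8.55
tcp_pos: [0.6477, 0.1391, 0.2338]
tool_rot: [[-0.982, 0.189, 0.002], [0.189, 0.982, -0.005], [-0.003, -0.004, -1.0]]
contact_force: [0.1, -0.8, 0.6]
opening: 0.003
```

View pics/s4c.png

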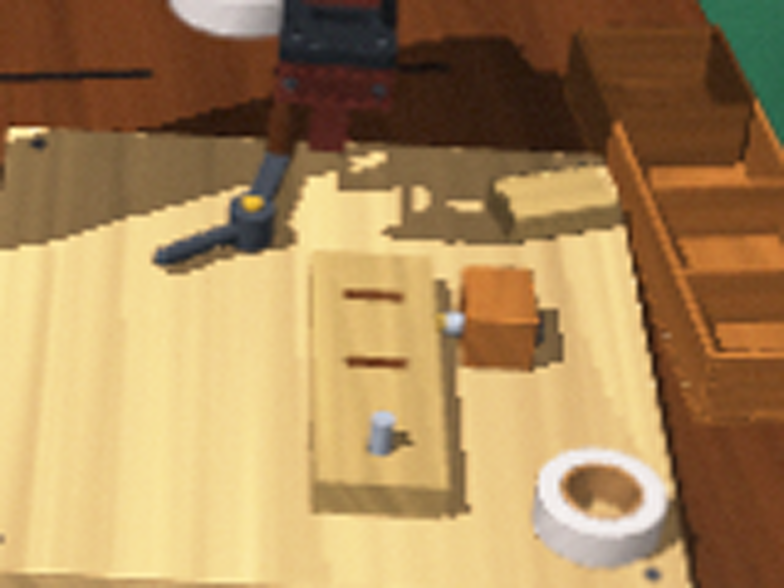

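The slat stays at the screw tip (440,322), and the finger at (328,145) stands on the far side of the knob at (283,130). I'll work out the arc to follow.

```bash
python3 -c "
import numpy as np
P=np.array([.595,.089]);o=None
for d in range(69,172,6):
    a=np.radians(d);p=P+.07*np.array([np.cos(a),np.sin(a)])+.019*np.array([np.sin(a),-np.cos(a)])
    print(d,p.round(4), None if o is None else ((p-o)/.04).round(3)); o=p"
```

```text
69 [0.6378 0.1475] None
75 [0.6315 0.1517] [-0.159  0.104]
81 [0.6247 0.1552] [-0.169  0.087]
87 [0.6176 0.1579] [-0.177  0.069]
93 [0.6103 0.1599] [-0.183  0.05 ]
99 [0.6028 0.1611] [-0.187  0.03 ]
105 [0.5952 0.1615] [-0.19   0.011]
111 [0.5877 0.1612] [-0.19  -0.009]
117 [0.5801 0.16  ] [-0.188 -0.029]
123 [0.5728 0.1581] [-0.183 -0.049]
129 [0.5657 0.1554] [-0.177 -0.067]
135 [0.5589 0.1519] [-0.169 -0.086]
141 [0.5526 0.1478] [-0.16  -0.103]
147 [0.5466 0.1431] [-0.148 -0.119]
153 [0.5413 0.1377] [-0.135 -0.134]
159 [0.5365 0.1318] [-0.12  -0.147]
165 [0.5323 0.1255] [-0.104 -0.159]
171 [0.5288 0.1187] [-0.087 -0.169]
```

```bash
python3 -m creep '[{"tx":-0.25,"ty":0.21,"tz":0,"wx":0,"wy":0,"wz":0},{"tx":-0.16,"ty":0.1,"tz":0,"wx":0,"wy":0,"wz":0},{"tx":-0.17,"ty":0.09,"tz":0,"wx":0,"wy":0,"wz":0.3},{"tx":-0.18,"ty":0.07,"tz":0,"wx":0,"wy":0,"wz":0.8}]'
```

```text
time_s: 9.1
tcp_pos: [0.6183, 0.1557, 0.2357]
tool_rot: [[-0.997, 0.075, 0.012], [0.075, 0.997, -0.006], [-0.012, -0.005, -1.0]]
contact_force: [4.7, -2.5, -3.7]
opening: 0.008
```

```bash
python3 -m creep '[{"tx":-0.19,"ty":0.07,"tz":-0.02,"wx":0,"wy":0.05,"wz":0.9},{"tx":-0.19,"ty":0.05,"tz":-0.02,"wx":0,"wy":0.05,"wz":1},{"tx":-0.2,"ty":0.02,"tz":-0.02,"wx":0,"wy":0.05,"wz":1},{"tx":-0.2,"ty":0,"tz":-0.02,"wx":0,"wy":0.05,"wz":1}]'
```

```text
time_s: 9.6
tcp_pos: [0.5889, 0.1626, 0.2383]
tool_rot: [[-0.94, -0.341, 0.008], [-0.341, 0.94, -0.0], [-0.008, -0.003, -1.0]]
contact_force: [4.8, -0.9, -3.0]
opening: 0.009
```

```bash
python3 -m creep '[{"tx":-0.2,"ty":-0.03,"tz":-0.05,"wx":0,"wy":0.03,"wz":1},{"tx":-0.19,"ty":-0.05,"tz":-0.05,"wx":0,"wy":0.03,"wz":1},{"tx":-0.18,"ty":-0.07,"tz":-0.05,"wx":0,"wy":0.03,"wz":1}]'
```

```text
time_s: 9.98
tcp_pos: [0.5689, 0.1582, 0.2383]
tool_rot: [[-0.781, -0.625, 0.015], [-0.625, 0.781, 0.007], [-0.016, -0.004, -1.0]]
contact_force: [5.8, 0.1, -0.9]
opening: 0.006
```

```bash
python3 -m creep '[{"tx":-0.17,"ty":-0.08,"tz":-0.05,"wx":0,"wy":0.05,"wz":0.7},{"tx":-0.09,"ty":-0.05,"tz":-0.02,"wx":0,"wy":0,"wz":0.5}]'|grep -E "tcp|rot|force"; python3 -m creep '[{"tx":-0.09,"ty":-0.05,"tz":0,"wx":0,"wy":0,"wz":0.5},{"tx":-0.09,"ty":-0.06,"tz":0,"wx":0,"wy":0,"wz":0.5}]'|grep -E "tcp|rot|force"
```

```text
tcp_pos: [0.56, 0.1546, 0.2392]
tool_rot: [[-0.692, -0.722, 0.02], [-0.722, 0.692, 0.012], [-0.023, -0.005, -1.0]]
contact_force: [3.5, 1.9, -4.0]
tcp_pos: [0.5534, 0.1529, 0.2421]
tool_rot: [[-0.607, -0.794, 0.026], [-0.794, 0.608, 0.019], [-0.031, -0.009, -0.999]]
contact_force: [3.9, 2.1, -3.3]
```

```bash
python3 -m creep '[{"tx":0,"ty":-0.03,"tz":-0.1,"wx":-0.1,"wy":0.15,"wz":0},{"tx":0,"ty":-0.03,"tz":-0.1,"wx":-0.1,"wy":0.15,"wz":0}]'|grep -E "tcp|rot|force"; python3 -m creep '[{"tx":-0.06,"ty":-0.06,"tz":-0.05,"wx":-0.03,"wy":0.05,"wz":0.2}]'|grep -E "tcp|rot|force"
```

```text
tcp_pos: [0.5547, 0.1537, 0.2378]
tool_rot: [[-0.607, -0.795, 0.002], [-0.795, 0.607, 0.003], [-0.003, 0.0, -1.0]]
contact_force: [2.6, 4.0, 4.0]
tcp_pos: [0.5532, 0.1529, 0.2373]
tool_rot: [[-0.59, -0.808, -0.0], [-0.808, 0.59, 0.001], [-0.001, 0.001, -1.0]]
contact_force: [3.8, 3.4, 3.4]
```

```bash
python3 -m creep '[{"tx":-0.05,"ty":-0.06,"tz":0,"wx":-0.03,"wy":0.04,"wz":0.2},{"tx":-0.05,"ty":-0.06,"tz":0,"wx":-0.03,"wy":0.04,"wz":0.2}]'|grep -E "tcp|rot|force"; python3 -m creep '[{"tx":-0.05,"ty":-0.06,"tz":0,"wx":-0.03,"wy":0.04,"wz":0.2}]'|grep -E "tcp|rot|force"
```

```text
tcp_pos: [0.5496, 0.1504, 0.2384]
tool_rot: [[-0.554, -0.832, -0.006], [-0.832, 0.554, -0.003], [0.006, 0.003, -1.0]]
contact_force: [3.4, 3.2, -3.6]
tcp_pos: [0.5477, 0.1489, 0.2387]
tool_rot: [[-0.536, -0.844, -0.009], [-0.844, 0.536, -0.006], [0.01, 0.005, -1.0]]
contact_force: [3.1, 3.7, -3.1]
```

```bash
python3 -m creep '[{"tx":-0.05,"ty":-0.06,"tz":0,"wx":-0.03,"wy":0.04,"wz":0.2}]'|grep -E "tcp|rot|force";  python3 -c "
from h import *
f=snap('side','s5');crop(f,310,170,470,290,4.9,'s5c')"
```

```text
tcp_pos: [0.5458, 0.1475, 0.2391]
tool_rot: [[-0.517, -0.856, -0.012], [-0.856, 0.517, -0.008], [0.013, 0.006, -1.0]]
contact_force: [4.0, 3.6, -3.1]
```

View pics/s5c.png

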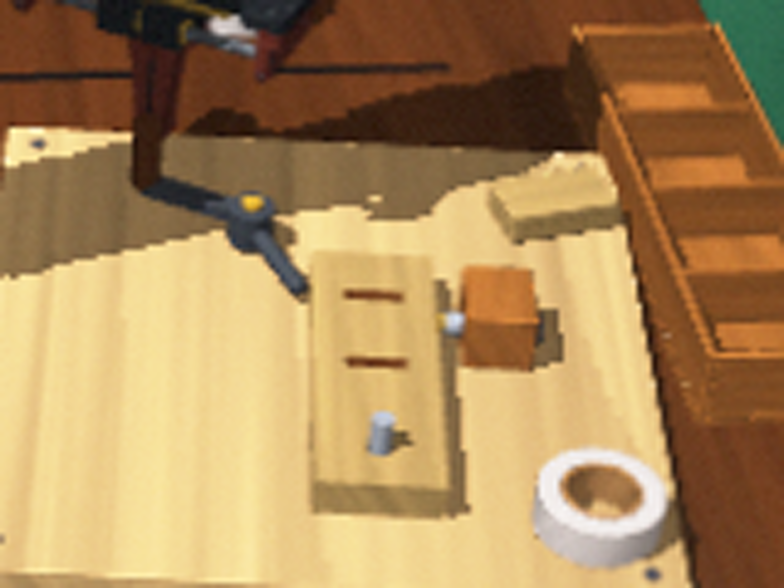

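The nose tip (303,291) is a few mm short of the slat's edge (312,290). I'll continue in about 1.2 mm steps until the push rises.

```bash
python3 -m creep '[{"tx":-0.03,"ty":-0.04,"tz":0,"wx":0,"wy":0,"wz":0.1},{"tx":-0.03,"ty":-0.04,"tz":0,"wx":0,"wy":0,"wz":0.1}]'|grep -E "tcp|rot|force"; python3 -m creep '[{"tx":-0.03,"ty":-0.04,"tz":0,"wx":0,"wy":0,"wz":0.1}]'|grep -E "tcp|force"; python3 -m creep '[{"tx":-0.03,"ty":-0.04,"tz":0,"wx":0,"wy":0,"wz":0.1}]'|grep -E "tcp|force"
```

```text
tcp_pos: [0.5434, 0.1456, 0.2395]
tool_rot: [[-0.498, -0.867, -0.011], [-0.867, 0.498, -0.007], [0.012, 0.006, -1.0]]
contact_force: [4.0, 3.7, -4.4]
tcp_pos: [0.5425, 0.1451, 0.2398]
contact_force: [5.0, 4.5, -5.7]
tcp_pos: [0.5416, 0.1447, 0.2401]
contact_force: [5.6, 5.1, -4.2]
```

```bash
python3 -m creep '[{"tx":-0.025,"ty":-0.045,"tz":-0.02,"wx":0,"wy":0,"wz":0}]'|grep -E "tcp|rot|force"; python3 -m creep '[{"tx":-0.02,"ty":-0.04,"tz":-0.02,"wx":0,"wy":0,"wz":0}]'|grep -E "tcp|force"
```

```text
tcp_pos: [0.5411, 0.1443, 0.24]
tool_rot: [[-0.479, -0.878, -0.005], [-0.878, 0.479, -0.002], [0.004, 0.003, -1.0]]
contact_force: [3.9, 5.0, 2.0]
tcp_pos: [0.5408, 0.1441, 0.24]
contact_force: [3.5, 4.8, 0.4]
```

```bash
python3 -m creep '[{"tx":-0.03,"ty":-0.05,"tz":0,"wx":-0.03,"wy":0.02,"wz":0}]'|grep -E "tcp|rot|force"; python3 -m creep '[{"tx":-0.03,"ty":-0.05,"tz":0,"wx":-0.03,"wy":0.02,"wz":0}]'|grep -E "tcp|force"
```

```text
tcp_pos: [0.5401, 0.1436, 0.2405]
tool_rot: [[-0.478, -0.878, -0.002], [-0.878, 0.478, -0.002], [0.003, 0.001, -1.0]]
contact_force: [6.0, 6.8, -5.6]
tcp_pos: [0.5394, 0.1434, 0.2409]
contact_force: [6.3, 8.1, -7.1]
```

About 5 N beyond friction, so it should be nipped. I'll back off along the tangent, lift and look.

```bash
python3 -m creep '[{"tx":0.1,"ty":0.18,"tz":0,"wx":0,"wy":0,"wz":0},{"tx":0.2,"ty":0.35,"tz":0,"wx":0,"wy":0,"wz":0},{"tx":0.2,"ty":0.35,"tz":0,"wx":0,"wy":0,"wz":0},{"tx":0,"ty":0,"tz":1,"wx":0,"wy":0,"wz":0},{"tx":0,"ty":0,"tz":1,"wx":0,"wy":0,"wz":0}]'
python3 -m creep '[{"tx":-0.8,"ty":0.8,"tz":1,"wx":0,"wy":0,"wz":0},{"tx":-0.8,"ty":0.8,"tz":0.6,"wx":0,"wy":0,"wz":0},{"tx":-0.8,"ty":0.8,"tz":0,"wx":0,"wy":0,"wz":0},{"tx":0,"ty":0,"tz":0,"wx":0,"wy":0,"wz":0},{"tx":0,"ty":0,"tz":0,"wx":0,"wy":0,"wz":0}]'
python3 -c "
from h import *
f=snap('side','s6');g=snap('top','t6')
a=cv2.resize(f['pixels'][200:275,340:440,::-1],(400,300),interpolation=2);b=cv2.resize(g['pixels'][105:255,200:400,::-1],(400,300),interpolation=2)
cv2.imwrite('pics/m6.png',np.vstack([np.hstack([a,b]),np.hstack([cv2.resize(f['pixels'][:,:,::-1],(400,300)),cv2.resize(g['pixels'][:,:,::-1],(400,300))])]))"
```

```text
time_s: 13.02
tcp_pos: [0.5588, 0.1819, 0.319]
tool_rot: [[-0.478, -0.878, -0.013], [-0.878, 0.478, -0.008], [0.013, 0.008, -1.0]]
contact_force: [0.2, -0.9, 0.2]
opening: 0.008
time_s: 13.65
tcp_pos: [0.4615, 0.2835, 0.389]
tool_rot: [[-0.478, -0.878, -0.009], [-0.878, 0.478, -0.006], [0.009, 0.005, -1.0]]
contact_force: [-0.1, -0.9, 0.7]
opening: 0.003
```

View pics/m6.png

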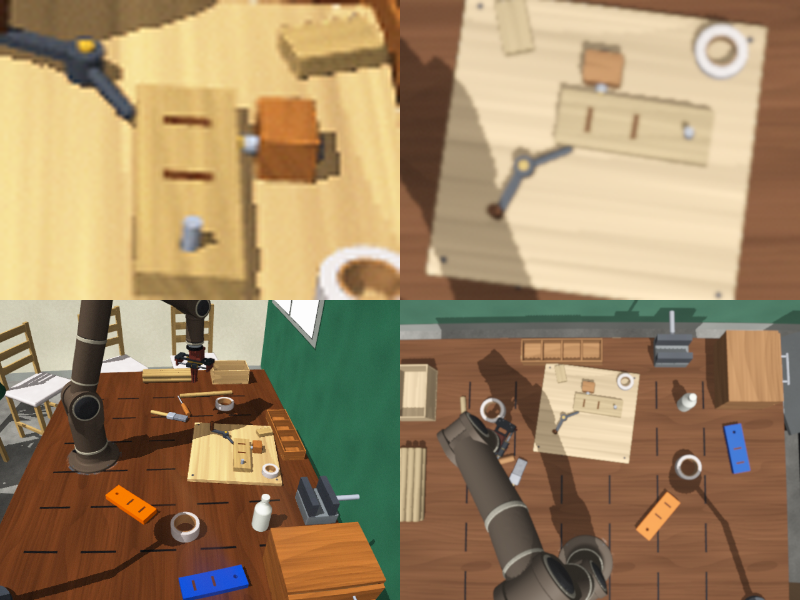

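The nose at (132,115) bears on the slat, and the slat bears on the screw with the yellow tip now covered. The slat is flat on its pin, and nothing else in view has moved. Handing in.

```bash
python3 -c "
from cell import hand_in; print(hand_in())"
```

```text
the job is handed in; nothing more can be done
None
```

The slat is nipped between the cam lever's nose and the stop screw, and I handed the job in at about 14 s of the 64 s allowed. The hand-in gives no verdict.

- **Slat:** I swung it with shut fingers until the push rose from about 1 N to 7.5 N at the screw, and held it there for a bit over a second. The force was 3–4 N by the end of the hold.
- **Lever:** I then pushed the knob anticlockwise with the shut fingers. The push was about 5 N while the lever ran free. It reached about 10 N along the path once the nose met the slat, which is about 5 N beyond friction. From that I estimate 8–9 N at the screw tip, under the 15 N limit, but I could not measure the tip force directly.
- **Last checks:** After I backed off and lifted clear, the wrist force read about zero. The pictures show the nose on the slat's robot-side edge, the slat flat on its pin and against the screw, and the bystanders apparently unmoved. I compared the bystanders by eye only.
- **One disagreement:** During the hold the flange crept about 3 mm forward while the force fell. The measured tool tilt of about 0.02 rad accounts for this, so I don't think the sprung tip bottomed.

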